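Put the washed lids back on their kitchen jars

ROBOT

A 7-joint arm with a two-finger parallel gripper is mounted at the origin on the work surface. World frame = base frame: x ahead of the robot, y to its left, z up, the work surface at z = 0. Lengths are in m, angles in rad, forces in N, time in s.
With the tool pointing down it reaches from about 0.425 to 0.925 m from the base axis. Payload 6.8 kg.
Tool frame: the origin (TCP) lies between the finger pads; the fingertips stand r.tcp_to_tips ahead of it and the grasp point (between the pads) lies 3 mm ahead of it (r.tcp_to_tips is the distance from the TCP to the fingertips, in m); z points along the fingers, y is the line along which they close (so a half turn about z gives the same grasp; the last joint's range is limited). The gripper opens to 85 mm and grips with 20 to 120 N. Pads are 22 mm wide; open, the fingers measure 114 mm over their backs; the gripper's body (76 mm by 85 mm) begins 54 mm behind the grasp point. The pads swing forward as they close: fully open they stand 13 mm farther back than shut.
Start: joints at [1.151, 0.477, 0.022, 1.555, -0.011, 1.109, -0.083], TCP at [0.207, -0.642, 0.253] pointing down, gripper open.
Joint ranges: [-2.96, 2.96], [-0.34, 2.1], [-1.41, 1.46], [0.24, 2.44], [-1.37, 4.51], [0.17, 1.92], [-2.96, 2.96]. Speed limits (rad/s): [2.39, 2.39, 3.14, 3.14, 3.14, 3.14, 3.14].

INTERFACE

Orientations are given as a rotation vector (axis times angle).
In Python, from bench import r gives the robot as it stands. The module is installed in compiled form; this text tells all that it offers.
- The arm moves only by the tool step_arm, never from a script. Its argument "moves" is a list of rows, each an object of numbers: "rx", "ry", "rz": the turn, a rotation vector about the tool's x, y, z in degrees; "dx", "dy", "dz": the shift along the tool's x, y, z in mm; "gripper": the opening, from -1 (shut) to 1 (fully open). In form: [{"rx": .., "ry": .., "rz": .., "dx": .., "dy": .., "dz": .., "gripper": ..}, ...]. A call has 1 to 20 rows; each row shifts and turns the commanded pose from where the row before left it, along the tool's axes as they then stand; what a row does not reach is not made up. A row lasts 1/8 s, in which the tool goes at most 62.5 mm and 10.7 degrees, less where a joint would pass 70% of its speed; a pose out of reach is approached as far as the arm can. A call is refused whole if a number of a shift passes 62.5 or a number of a turn 10.7, either way. A call with a gripper value outside its range is refused whole. The fingers move at their own pace and stop on an object; "grip_force" is the grip in N (left out, the last holds). Time passes only in rows, so rows that do not move let the fingers close. It gives the time, the measured TCP pose, the force, the opening and the grip force at its end, in the units of the state.
- r.get_obs(): the state, without advancing time (a new reading comes with each control period).
- r.grab_frame(name): name is "scene" or "top" or "wrist"; returns the picture (420x560x3 uint8, blue, green, red); there is no depth.
- r.camera_info(name): a dict with "mtx" (3x3 intrinsics, pixels), "rvec" (rotation vector, rad) and "tvec" (3), from world to camera coordinates, as OpenCV has them. Camera axes: x right, y down, z forward; pixel columns grow to the right and rows downward; lengths in m; the calibration is good to about 2 mm. A picture is of the moment at which its call begins: read the wrist's pose just before it. camera_info takes no time and is no camera call; for the wrist camera it gives the pose at the moment of the call.
- r.hand_in(): hands the job in; it is judged then, once.
The state is a dict: "clock": time; "joints": joint angles; "qvel": joint speeds; "tau": joint torques, N m; "tcp_pos": TCP position; "orientation": TCP orientation; "contact_force": force on the tool from outside, world axes, zero at the start; "moment": the same for the moment, N m; "grip_width": finger opening in m; "gripper_force": force on a finger pad.
Only numpy, scipy, OpenCV 4.12 (cv2) and the standard library are available. Lean on these libraries where they do the work, as an engineer would, in place of code of your own. Each camera call takes 0.05 s, during which the arm holds its last target. There are 200 camera calls.

TASK

The jars and their lids have been washed and the lids are dry on the round chopping board: put each lid back on the jar it belongs to (white on the white crock, steel on the steel canister, blue on the blue jar, terracotta on the garlic keeper), each sitting level and fully home in its mouth. Set them down rather than drop them, leave the jars standing where they are, and do not disturb the pepper pot or the spoon rest.

Things in the scene. Friction and masses are not known exactly. Their poses are not given: they have to be found in the camera images.
- lid_white: white ceramic lid and knob, lying right way up on the board. Origin: centre of its underside, z up. Below: a plug 12 mm high tapering from 94 mm across at its top to 78 mm at the origin. Then a flange 112 mm across (underside 12 mm up), a slightly domed top up to 23 mm, an 18 mm thick neck, and a round knob head 30 mm across from 36 to 54 mm up to grip. 80 to 280 g. Goes on jar_white.
- lid_steel: stainless steel lid, black knob, lying right way up on the board. Origin: centre of its underside, z up. Below: a plug 12 mm high tapering from 84 mm across at its top to 68 mm at the origin. Then a flange 100 mm across (underside 12 mm up), a slightly domed top up to 23 mm, an 18 mm thick neck, and a round knob head 24 mm across from 36 to 54 mm up to grip. 80 to 280 g. Goes on jar_steel.
- lid_blue: blue ceramic lid and knob, lying right way up on the board. Origin: centre of its underside, z up. Below: a plug 12 mm high tapering from 74 mm across at its top to 58 mm at the origin. Then a flange 93 mm across (underside 12 mm up), a slightly domed top up to 23 mm, an 18 mm thick neck, and a round knob head 26 mm across from 36 to 54 mm up to grip. 80 to 280 g. Goes on jar_blue.
- lid_clay: terracotta lid and knob, lying right way up on the board. Origin: centre of its underside, z up. Below: a plug 12 mm high tapering from 64 mm across at its top to 48 mm at the origin. Then a flange 85 mm across (underside 12 mm up), a slightly domed top up to 23 mm, an 18 mm thick neck, and a round knob head 28 mm across from 36 to 54 mm up to grip. 80 to 280 g. Goes on jar_clay.
- jar_white: large white glazed ceramic salt crock, straight-sided; empty, open at the top, standing loose on the counter. Origin: centre of its underside, z up. 90 mm high, mouth 100 mm across inside, 112 mm outside at the rim. With lid_white home, its plug is in the mouth (3 mm play all round), its flange rests on the rim and its origin is 78 mm above the jar's, on its axis.
- jar_steel: stainless steel canister, straight-sided; empty, open at the top, standing loose on the counter. Origin: centre of its underside, z up. 95 mm high, mouth 90 mm across inside, 96 mm outside at the rim. With lid_steel home, its plug is in the mouth (3 mm play all round), its flange rests on the rim and its origin is 83 mm above the jar's, on its axis.
- jar_blue: blue glazed ceramic jar with a thin white band round its outside; empty, open at the top, standing loose on the counter. Origin: centre of its underside, z up. 80 mm high, mouth 80 mm across inside, 90 mm outside at the rim. With lid_blue home, its plug is in the mouth (3 mm play all round), its flange rests on the rim and its origin is 68 mm above the jar's, on its axis.
- jar_clay: orange-brown terracotta garlic keeper, 102 mm at its round belly, with small air holes; empty, open at the top, standing loose on the counter. Origin: centre of its underside, z up. 85 mm high, mouth 70 mm across inside, 82 mm outside at the rim. With lid_clay home, its plug is in the mouth (3 mm play all round), its flange rests on the rim and its origin is 73 mm above the jar's, on its axis.
- pepper_pot: small pepper pot of amber glass with a steel cap, 38 mm across and 63 mm high, standing loose among the jars; origin at the centre of its underside. Leave it alone.
- spoon_rest: blue ceramic spoon rest lying loose beyond the jars and the board: a shallow dish 96 mm across and 18 mm high, with an arm 34 mm wide that reaches 125 mm from the dish's centre along its x axis and carries two 20 mm high knobs; origin under the centre of the dish. Leave it alone.
Not all that is in view belongs to the job. Leave any green look-alike of the lid_white alone. What is shaped like the lid_blue but green is not meant.

How it is judged:
At the end, for the whole second after the job is handed in: Each of the four lids is on its own jar: within 8 mm of the jar's axis, its seat height within 3 mm of fully home, lid and jar within 4 degrees of upright, every jar within 35 mm of where it stood, all released and at rest (horizontal distance between lid_white and jar_white below 0.008 m and z of lid_white in the frame of jar_white between 0.075 and 0.081 m and angle between each of lid_white, jar_white, lid_steel, jar_steel, lid_blue, jar_blue, lid_clay, jar_clay's own z axis and vertical below 0.07 rad and linear speed of each of lid_white, jar_white, lid_steel, jar_steel, lid_blue, jar_blue, lid_clay, jar_clay below 0.02 m/s and angular speed of each of lid_white, lid_steel, lid_blue, lid_clay below 0.2 rad/s and distance of each of jar_white, jar_steel, jar_blue, jar_clay from where it was at the start of the episode below 0.035 m and horizontal distance between lid_steel and jar_steel below 0.008 m and z of lid_steel in the frame of jar_steel between 0.08 and 0.086 m and horizontal distance between lid_blue and jar_blue below 0.008 m and z of lid_blue in the frame of jar_blue between 0.065 and 0.071 m and horizontal distance between lid_clay and jar_clay below 0.008 m and z of lid_clay in the frame of jar_clay between 0.07 and 0.076 m); the robot touches nothing.
It fails at once if a lid is dropped or flung (moves faster than 0.6 m/s with no finger touching it) ((linear speed of lid_white above 0.6 m/s and contact force between the fingers and lid_white below 0.1 N) or (linear speed of lid_steel above 0.6 m/s and contact force between the fingers and lid_steel below 0.1 N) or (linear speed of lid_blue above 0.6 m/s and contact force between the fingers and lid_blue below 0.1 N) or (linear speed of lid_clay above 0.6 m/s and contact force between the fingers and lid_clay below 0.1 N)).
It fails at once if the pepper pot is pushed more than 25 mm or knocked over (distance of pepper_pot from where it was at the start of the episode above 0.025 m or angle between pepper_pot's own z axis and vertical above 0.35 rad).
It fails at once if the spoon rest is pushed more than 25 mm or knocked over (distance of spoon_rest from where it was at the start of the episode above 0.025 m or angle between spoon_rest's own z axis and vertical above 0.35 rad).
It also fails if it takes over 106 s, if anything falls off the work surface, if the arm or the gripper's body presses on something with over 40 N, if the wrist force passes 120 N, or if a joint passes its speed limit or range.

## Working session

There is one attempt and no reset: what is moved stays moved. The work goes in short steps, Python scripts to look and compute and a tool call to move; the robot and the scene stay as the last step left them, time stands still between calls to the robot, and variables do not carry over. Pictures are saved under pics/ and viewed, at most 14 in all, crops included, and the job is handed in when it is done.

Besides the shell and the picture viewer there is one more tool, called after "Call:" by a JSON object that holds its "name" and its "arguments". step_arm: Moves the arm, as the interface text tells. Its arguments: {"type":"object","properties":{"moves":{"type":"array","items":{"type":"object","properties":{"rx":{"type":"number"},"ry":{"type":"number"},"rz":{"type":"number"},"dx":{"type":"number"},"dy":{"type":"number"},"dz":{"type":"number"},"gripper":{"type":"number"}}}},"grip_force":{"type":"number"}},"required":["moves"]}

```bash
mkdir -p pics
python3 - <<'E'
from bench import r
import cv2,numpy as np
for n in ("top","scene"):
    f=r.grab_frame(n); cv2.imwrite(f"pics/{n}0.png",f)
    c=r.camera_info(n); R=cv2.Rodrigues(np.array(c["rvec"]))[0]; print(n,np.round(c["mtx"],1).tolist(),np.round(-R.T@np.array(c["tvec"]).ravel(),3),R.round(2).tolist())
o=r.get_obs(); print(o, r.tcp_to_tips)
E
```

```text
top [[461.4, 0.0, 280.9], [0.0, 461.4, 210.3], [0.0, 0.0, 1.0]] [0.351 0.012 1.407] [[-0.02, -1.0, -0.01], [-0.99, 0.02, -0.12], [0.12, 0.01, -0.99]]
scene [[384.0, 0.0, 280.5], [0.0, 384.0, 215.9], [0.0, 0.0, 1.0]] [ 1.197 -0.071  0.786] [[0.15, 0.99, -0.02], [0.71, -0.13, -0.69], [-0.69, 0.09, -0.72]]
{'clock': 0.1, 'joints': array([ 1.15088964,  0.47772279,  0.02237535,  1.55635621, -0.01152465,
        1.10932464, -0.08313846]), 'qvel': array([ 0.00071446, -0.00188532, -0.00010333, -0.00253991, -0.00068705,
        0.00267713,  0.00068333]), 'tau': array([ 4.97754081e-03, -5.97759247e+01,  1.61371663e+00, -2.81954598e+01,
        1.28316163e-02,  5.08621961e-03,  1.76457206e-06]), 'tcp_pos': array([ 0.20689812, -0.64197534,  0.25241843]), 'orientation': array([-3.10188429e+00, -4.87457655e-01,  5.88865034e-04]), 'contact_force': array([ 0.37447034, -0.34266455, -1.03765747]), 'moment': array([-0.02313771,  0.01622245,  0.00915136]), 'gripper_force': 0.0, 'grip_width': 0.08565294335386985} 0.022
```

View pics/top0.png

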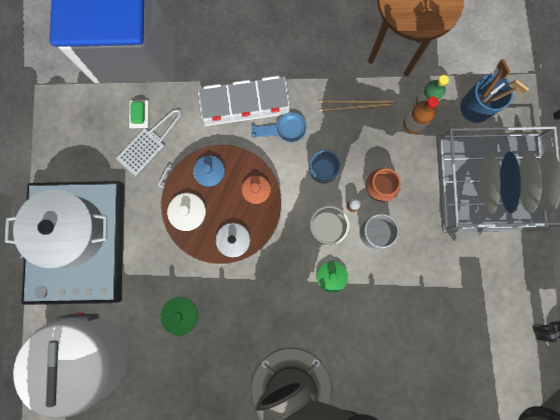

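View pics/scene0.png

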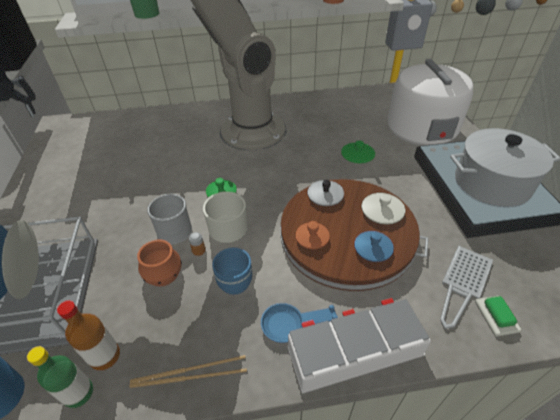

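Candidates in top: blue (208,170), clay (256,187), white (186,210) and steel (232,240) lids on the board. Decoys are the green lid at (179,316), the green lidded thing at (332,275), and the pot lids at left. Jars: blue (324,166), clay (384,184), white (329,226), steel (380,233), with the pepper pot at (354,205). I choose by colour and check in one crop with the measurement drawn on it.

```bash
cat > h.py <<'E'
from bench import r
import cv2,numpy as np
def cam(n):
    c=r.camera_info(n); return np.array(c["mtx"]),np.array(c["rvec"]).ravel(),np.array(c["tvec"]).ravel()
def ray(c,p):
    K,rv,t=c; R=cv2.Rodrigues(rv)[0]; d=R.T@np.linalg.inv(K)@np.array([p[0],p[1],1.]); return -R.T@t,d/np.linalg.norm(d)
def onplane(c,p,z):
    o,d=ray(c,p); return o+d*(z-o[2])/d[2]
def proj(c,X): return cv2.projectPoints(np.array(X,float).reshape(-1,1,3),c[1],c[2],c[0],None)[0].reshape(-1,2)
def tri(rays):
    A=np.zeros((3,3));b=np.zeros(3)
    for o,d in rays:
        P=np.eye(3)-np.outer(d,d);A+=P;b+=P@o
    X=np.linalg.solve(A,b); return X,[np.linalg.norm(np.cross(X-o,d)) for o,d in rays]
def ctr(mask,near,rad=40):
    m=cv2.morphologyEx(mask,cv2.MORPH_CLOSE,np.ones((3,3)))
    cs=[c for c in cv2.findContours(m,cv2.RETR_EXTERNAL,cv2.CHAIN_APPROX_NONE)[0] if cv2.contourArea(c)>80]
    cs=[c for c in cs if np.hypot(*(cv2.minEnclosingCircle(c)[0]-np.array(near)))<rad]
    return max(cs,key=cv2.contourArea) if cs else None
E
python3 - <<'E'
from h import *
im={n:cv2.imread(f"pics/{n}0.png") for n in("top","scene")}
C={n:cam(n) for n in im}
near={"white":((186,210),(384,208)),"steel":((232,240),(326,194)),"blue":((208,170),(374,247)),"clay":((256,187),(313,236))}
def mask(k,h):
    H,S,V=cv2.split(h)
    if k=="blue": m=(H>95)&(H<125)&(S>90)
    elif k=="clay": m=(H<14)&(S>130)&(V>115)
    else: m=(S<60)&(V>120)
    return m.astype(np.uint8)*255
draw=im["top"].copy()
for k,ns in near.items():
    e=[]
    for n,p in zip(("top","scene"),ns):
        h=cv2.cvtColor(im[n],cv2.COLOR_BGR2HSV); c=ctr(mask(k,h),p,18)
        if c is None: print(k,n,"none");continue
        el=cv2.fitEllipse(cv2.convexHull(c)); e.append(el); print(k,n,np.round(el[0],1),np.round(el[1],1))
        if n=="top": cv2.ellipse(draw,el,(0,255,255),1)
    if len(e)==2: X,res=tri([ray(C[n],q[0]) for n,q in zip(("top","scene"),e)]); print("  tri",X.round(4),np.round(res,4))
for k,(p,z) in {"jw":((329,226),.09),"js":((380,233),.095),"jb":((324,166),.08),"jc":((384,184),.085),"pep":((354,205),.063),"board":((221,204),.04)}.items(): print(k,onplane(C["top"],p,z).round(3))
cv2.imwrite("pics/crop.png",cv2.resize(draw[130:300,155:410],None,fx=3,fy=3,interpolation=cv2.INTER_CUBIC))
E
```

```text
white top none
white scene none
steel top none
steel scene [321.1 191.1] [24.4 47.7]
blue top [208.4 170.7] [29.8 30.6]
blue scene [373.5 246. ] [28.4 38.5]
  tri [0.6411 0.2312 0.0583] [0.0017 0.0017]
clay top [250.5 189.3] [35.4 69.1]
clay scene [315.2 245. ] [46.2 58.7]
  tri [0.5876 0.1043 0.0252] [0.0063 0.0063]
jw [ 0.467 -0.118  0.09 ]
js [ 0.443 -0.261  0.095]
jb [ 0.644 -0.11   0.08 ]
jc [ 0.586 -0.282  0.085]
pep [ 0.529 -0.196  0.063]
board [0.543 0.198 0.04 ]
```

View pics/crop.png

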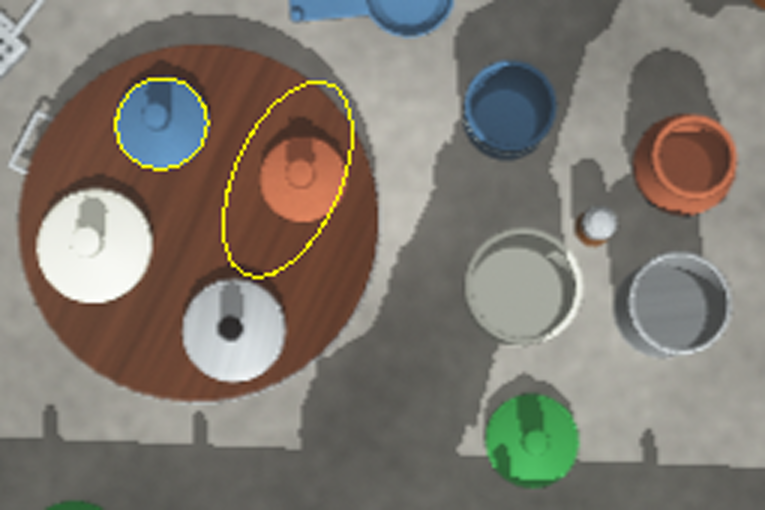

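Crop: lids and jars as listed, decoys only green. Blue triangulates to z≈0.058, so the board top is about 43 mm up. Now go over the jars to measure with the wrist camera.

Call:
{"name": "step_arm", "arguments": {"moves": [{"rz": 8.93, "dz": -20}, {"rz": 8.93, "dz": -20}, {"dx": 25, "dy": -37.5, "dz": -8}, {"dx": 25, "dy": -37.5, "dz": -8}, {"dx": 25, "dy": -37.5, "dz": -8}, {"dx": 25, "dy": -37.5, "dz": -8}, {"dx": 25, "dy": -37.5, "dz": -8}, {"dx": 25, "dy": -37.5, "dz": -8}, {"dx": 25, "dy": -37.5, "dz": -8}, {"dx": 25, "dy": -37.5, "dz": -8}, {"dx": 25, "dy": -37.5}, {"dx": 25, "dy": -37.5}, {"dx": 25, "dy": -37.5}, {"dx": 20, "dy": -37.5}, {"gripper": 0.1}, {}]}}

```text
invalid input at $.moves[0]: expected keys rx, ry, rz, dx, dy, dz, gripper
```

Run:
```python
from h import *
import pickle
o=r.get_obs();print(o["clock"],o["tcp_pos"],o["orientation"],o["joints"].round(2),np.abs(o["qvel"]).max(),o["grip_width"])
c=cam("wrist");f=r.grab_frame("wrist");cv2.imwrite("pics/w1.png",f);pickle.dump(c,open("w1.pkl","wb"))
print(c[0].round(1).tolist(),ray(c,(280,210)))
```

```text
0.1 [ 0.20689812 -0.64197534  0.25241843] [-3.10188429e+00 -4.87457655e-01  5.88865034e-04] [ 1.15  0.48  0.02  1.56 -0.01  1.11 -0.08] 0.0026771263320552324 0.08565294335386985
[[354.6, 0.0, 277.4], [0.0, 354.6, 206.7], [0.0, 0.0, 1.0]] (array([ 0.28292906, -0.61887771,  0.37230565]), array([-0.30170204, -0.10303086, -0.94781882]))
```

View pics/w1.png

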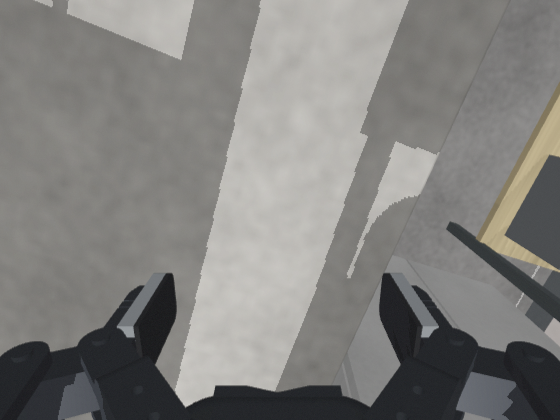

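Call:
{"name": "step_arm", "arguments": {"moves": [{"rx": 0, "ry": 0, "rz": 8.93, "dx": 0, "dy": 0, "dz": -30, "gripper": 1}, {"rx": 0, "ry": 0, "rz": 8.93, "dx": 0, "dy": 0, "dz": -30, "gripper": 1}, {"rx": 0, "ry": 0, "rz": 0, "dx": 33, "dy": -45, "dz": -8, "gripper": 0.1}, {"rx": 0, "ry": 0, "rz": 0, "dx": 33, "dy": -45, "dz": -8, "gripper": 0.1}, {"rx": 0, "ry": 0, "rz": 0, "dx": 33, "dy": -45, "dz": -8, "gripper": 0.1}, {"rx": 0, "ry": 0, "rz": 0, "dx": 33, "dy": -45, "dz": -8, "gripper": 0.1}, {"rx": 0, "ry": 0, "rz": 0, "dx": 33, "dy": -45, "dz": -8, "gripper": 0.1}, {"rx": 0, "ry": 0, "rz": 0, "dx": 33, "dy": -45, "dz": -8, "gripper": 0.1}, {"rx": 0, "ry": 0, "rz": 0, "dx": 33, "dy": -45, "dz": -8, "gripper": 0.1}, {"rx": 0, "ry": 0, "rz": 0, "dx": 33, "dy": -45, "dz": -8, "gripper": 0.1}, {"rx": 0, "ry": 0, "rz": 0, "dx": 33, "dy": -45, "dz": -8, "gripper": 0.1}, {"rx": 0, "ry": 0, "rz": 0, "dx": 33, "dy": -45, "dz": -8, "gripper": 0.1}, {"rx": 0, "ry": 0, "rz": 0, "dx": 0, "dy": 0, "dz": 0, "gripper": 0.1}, {"rx": 0, "ry": 0, "rz": 0, "dx": 0, "dy": 0, "dz": 0, "gripper": 0.1}]}}

```text
clock: 1.9
tcp_pos: [0.5366, -0.193, 0.3929]
orientation: [3.141, -0.0, -0.002]
contact_force: [0.3, -0.8, 0.2]
grip_width: 0.047
gripper_force: 0.0
```

```bash
cat > snap.py <<'E'
import sys,pickle
from h import *
n=sys.argv[1]
o=r.get_obs();print(o["clock"],o["tcp_pos"].round(4),o["orientation"].round(4),o["joints"].round(2),o["grip_width"].round(4))
c=cam("wrist");f=r.grab_frame("wrist");cv2.imwrite(f"pics/{n}.png",f);pickle.dump(c,open(n+".pkl","wb"))
E
python3 snap.py w2
```

```text
Traceback (most recent call last):
  File "snap.py", line 4, in <module>
    o=r.get_obs();print(o["clock"],o["tcp_pos"].round(4),o["orientation"].round(4),o["joints"].round(2),o["grip_width"].round(4))
                                                                                                        ^^^^^^^^^^^^^^^^^^^^^
AttributeError: 'float' object has no attribute 'round'
```

```bash
sed -i 's/o\["grip_width"\].round(4)/round(o["grip_width"],4)/' snap.py; python3 snap.py w2
```

```text
1.9 [ 0.5366 -0.193   0.3929] [ 3.1412e+00 -2.0000e-04 -1.6000e-03] [ 0.41  0.21 -0.2   1.61  0.05  1.32 -1.38] 0.047
```

View pics/w2.png

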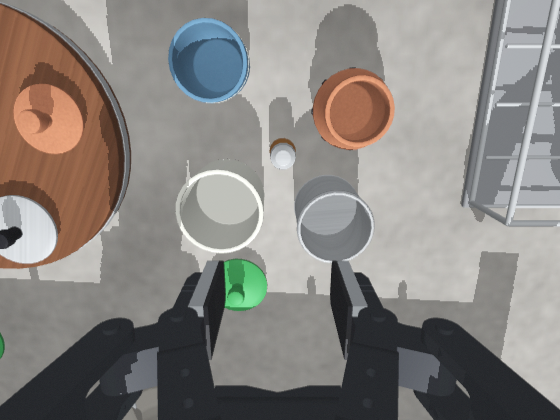

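Call:
{"name": "step_arm", "arguments": {"moves": [{"rx": 0, "ry": 0, "rz": 0, "dx": 0, "dy": -39, "dz": 0, "gripper": 0.1}, {"rx": 0, "ry": 0, "rz": 0, "dx": 0, "dy": -39, "dz": 0, "gripper": 0.1}, {"rx": 0, "ry": 0, "rz": 0, "dx": 0, "dy": -39, "dz": 0, "gripper": 0.1}, {"rx": 0, "ry": 0, "rz": 0, "dx": 0, "dy": -39, "dz": 0, "gripper": 0.1}, {"rx": 0, "ry": 0, "rz": 0, "dx": 0, "dy": -39, "dz": 0, "gripper": 0.1}, {"rx": 0, "ry": 0, "rz": 0, "dx": 0, "dy": -39, "dz": 0, "gripper": 0.1}, {"rx": 0, "ry": 0, "rz": 0, "dx": 0, "dy": -39, "dz": 0, "gripper": 0.1}, {"rx": 0, "ry": 0, "rz": 0, "dx": 0, "dy": -39, "dz": 0, "gripper": 0.1}, {"rx": 0, "ry": 0, "rz": 0, "dx": 0, "dy": -39, "dz": 0, "gripper": 0.1}, {"rx": 0, "ry": 0, "rz": 0, "dx": 0, "dy": -39, "dz": 0, "gripper": 0.1}, {"rx": 0, "ry": 0, "rz": 0, "dx": 0, "dy": 0, "dz": 0, "gripper": 0.1}, {"rx": 0, "ry": 0, "rz": 0, "dx": 0, "dy": 0, "dz": 0, "gripper": 0.1}]}}

```text
clock: 3.45
tcp_pos: [0.5375, 0.1954, 0.393]
orientation: [3.14, -0.004, -0.0]
contact_force: [0.3, -0.1, -0.2]
grip_width: 0.047
gripper_force: 0.0
```

```bash
python3 snap.py w3
```

```text
3.45 [0.5375 0.1954 0.393 ] [ 3.1403e+00 -4.1000e-03 -4.0000e-04] [-0.09  0.24 -0.46  1.59  0.11  1.33 -2.13] 0.047
```

View pics/w3.png

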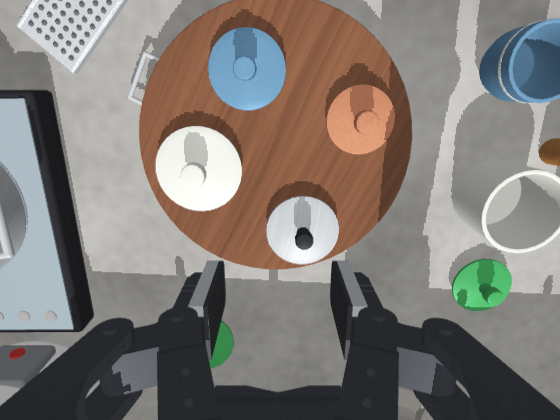

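w2 shows the jar rims: blue (208,60), clay (355,112), white (220,211), steel (335,220). w3 shows the lids: blue (247,68), clay (361,120), white (199,168), steel (303,230). I'll fit circles of the known radii to the edge points cast onto the right planes.

```bash
cat > fit.py <<'E'
from h import *
import pickle
def load(n): 
    return cv2.imread(f"pics/{n}.png"),(pickle.load(open(n+".pkl","rb")) if n[0]=="w" else cam(n[:-1]))
def edges(n,z):
    f,c=load(n); e=np.maximum.reduce([cv2.Canny(ch,30,80) for ch in cv2.split(f)])
    v,u=np.nonzero(e); K,rv,t=c; R=cv2.Rodrigues(rv)[0]
    d=np.c_[u,v,np.ones(len(u))]@np.linalg.inv(K).T@R; o=-R.T@t
    return (o+d*((z-o[2])/d[:,2])[:,None])[:,:2]
def circ(n,z,p0,rads,tols=(.012,.008,.005,.003,.002,.002,.002)):
    P=edges(n,z); p=np.array(p0[:2],float)
    for tol in tols:
        for _ in range(6):
            d=P-p; rr=np.hypot(*d.T); res=np.array([rr-q for q in rads]); k=np.abs(res).argmin(0); res=res[k,np.arange(len(k))]
            m=np.abs(res)<tol; A=d[m]/rr[m,None]
            p=p+np.linalg.lstsq(A,res[m],rcond=None)[0]
    ang=np.unique((np.degrees(np.arctan2(d[m,1],d[m,0]))//10))
    return p,m.sum(),len(ang)
JR={"white":(.09,.056,.050,(220,211)),"steel":(.095,.048,.045,(335,220)),"blue":(.08,.045,.040,(208,60)),"clay":(.085,.041,.035,(355,112))}
LR={"white":(.056,(199,168)),"steel":(.050,(303,230)),"blue":(.0465,(247,68)),"clay":(.0425,(361,120))}
E
python3 - <<'E'
from fit import *
for k,(z,ro,ri,px) in JR.items():
    p0=onplane(load("w2")[1],px,z)
    for n in ("w2","top0"):
        for rads in ((ro,ri),(ro,)): q=circ(n,z,p0,rads); print("jar",k,n,q[0].round(4),q[1:])
for k,(ro,px) in LR.items():
    for z in (.05,.06):
        p0=onplane(load("w3")[1],px,z)
        print("lid",k,z,[(q[0].round(4).tolist(),q[1],q[2]) for q in (circ(n,z,p0,(ro,)) for n in("w3","top0"))])
E
```

```text
jar white w2 [ 0.4703 -0.1204] (np.int64(631), 36)
jar white w2 [ 0.4703 -0.1203] (np.int64(322), 36)
jar white top0 [ 0.4697 -0.1186] (np.int64(183), 36)
jar white top0 [ 0.4697 -0.1188] (np.int64(107), 36)
jar steel w2 [ 0.4506 -0.2674] (np.int64(469), 36)
jar steel w2 [ 0.4505 -0.2673] (np.int64(225), 36)
jar steel top0 [ 0.4501 -0.2628] (np.int64(123), 36)
jar steel top0 [ 0.4492 -0.2629] (np.int64(85), 35)
jar blue w2 [ 0.6478 -0.1148] (np.int64(829), 36)
jar blue w2 [ 0.6476 -0.1149] (np.int64(542), 36)
jar blue top0 [ 0.6469 -0.1118] (np.int64(169), 36)
jar blue top0 [ 0.6486 -0.1107] (np.int64(107), 34)
jar clay w2 [ 0.5929 -0.2897] (np.int64(561), 36)
jar clay w2 [ 0.5925 -0.2764] (np.int64(270), 32)
jar clay top0 [ 0.5919 -0.2883] (np.int64(151), 36)
jar clay top0 [ 0.5918 -0.2881] (np.int64(75), 30)
lid white 0.05 [([0.5186, 0.299], np.int64(306), 36), ([0.5216, 0.3009], np.int64(133), 36)]
lid white 0.06 [([0.5204, 0.2968], np.int64(343), 36), ([0.5203, 0.2988], np.int64(140), 36)]
lid steel 0.05 [([0.4307, 0.1596], np.int64(286), 36), ([0.435, 0.1634], np.int64(129), 36)]
lid steel 0.06 [([0.4345, 0.1602], np.int64(300), 36), ([0.4343, 0.1622], np.int64(129), 36)]
lid blue 0.05 [([0.642, 0.2313], np.int64(416), 36), ([0.6436, 0.2344], np.int64(114), 36)]
lid blue 0.06 [([0.6415, 0.2305], np.int64(458), 36), ([0.6414, 0.2328], np.int64(120), 36)]
lid clay 0.05 [([0.5819, 0.0885], np.int64(270), 36), ([0.5847, 0.0933], np.int64(106), 36)]
lid clay 0.06 [([0.5827, 0.0908], np.int64(269), 36), ([0.5832, 0.0929], np.int64(101), 36)]
```

Call:
{"name": "step_arm", "arguments": {"grip_force": 40, "moves": [{"rx": 0, "ry": 0, "rz": 0, "dx": -17, "dy": 6, "dz": 41, "gripper": 0.1}, {"rx": 0, "ry": 0, "rz": 0, "dx": -17, "dy": 6, "dz": 41, "gripper": 0.1}, {"rx": 0, "ry": 0, "rz": 0, "dx": -17, "dy": 6, "dz": 41, "gripper": 0.1}, {"rx": 0, "ry": 0, "rz": 0, "dx": -17, "dy": 6, "dz": 41, "gripper": 0.1}, {"rx": 0, "ry": 0, "rz": 0, "dx": -17, "dy": 6, "dz": 41, "gripper": 0.1}, {"rx": 0, "ry": 0, "rz": 0, "dx": -18, "dy": 5, "dz": 41, "gripper": 0.1}, {"rx": 0, "ry": 0, "rz": 0, "dx": 0, "dy": 0, "dz": 0, "gripper": 0.1}, {"rx": 0, "ry": 0, "rz": 0, "dx": 0, "dy": 0, "dz": 0, "gripper": 0.1}]}}

```text
clock: 4.5
tcp_pos: [0.436, 0.1625, 0.1488]
orientation: [-3.141, 0.003, -0.004]
contact_force: [0.1, -0.5, 0.6]
grip_width: 0.0468
gripper_force: 0.0
```

```bash
python3 snap.py w4
```

```text
4.5 [0.436  0.1625 0.1488] [-3.1408e+00  2.5000e-03 -4.0000e-03] [-0.1   0.31 -0.45  2.12  0.2   0.75 -2.25] 0.0468
```

View pics/w4.png

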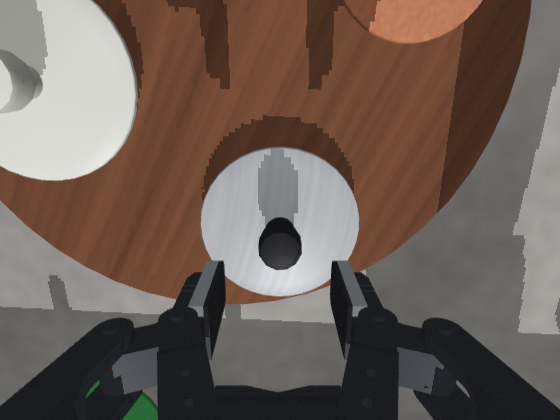

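w4: steel lid directly ahead, knob head at (280,246), nearly centred between the fingers (midline about col 278). I'll check its position.

Run:
```python
from fit import *
c=load("w4")[1]
print(onplane(c,(280,248),.095))
for z in (.056,.060): print(circ("w4",z,(.4345,.16),(.05,)))
print(proj(c,[(.436,.1625,.090)]))
```

```text
[0.43596063 0.16011539 0.095     ]
(array([0.43344839, 0.16026318]), np.int64(685), 36)
(array([0.43456481, 0.16022048]), np.int64(723), 36)
[[275.60173274 244.12771894]]
```

Call:
{"name": "step_arm", "arguments": {"moves": [{"rx": 0, "ry": 0, "rz": 0, "dx": -1, "dy": 2, "dz": 25, "gripper": 0.1}, {"rx": 0, "ry": 0, "rz": 0, "dx": 0, "dy": 0, "dz": 20, "gripper": 0.1}, {"rx": 0, "ry": 0, "rz": 0, "dx": 0, "dy": 0, "dz": 10, "gripper": 0.1}, {"rx": 0, "ry": 0, "rz": 0, "dx": 0, "dy": 0, "dz": 0, "gripper": 0.1}, {"rx": 0, "ry": 0, "rz": 0, "dx": 0, "dy": 0, "dz": 0, "gripper": -1}, {"rx": 0, "ry": 0, "rz": 0, "dx": 0, "dy": 0, "dz": 0, "gripper": -1}, {"rx": 0, "ry": 0, "rz": 0, "dx": 0, "dy": 0, "dz": 0, "gripper": -1}, {"rx": 0, "ry": 0, "rz": 0, "dx": 0, "dy": 0, "dz": 0, "gripper": -1}]}}

```text
clock: 5.55
tcp_pos: [0.4338, 0.1609, 0.0932]
orientation: [-3.141, -0.0, -0.003]
contact_force: [-0.1, -0.5, 6.5]
grip_width: 0.023
gripper_force: 39.0
```

Call:
{"name": "step_arm", "arguments": {"moves": [{"rx": 0, "ry": 0, "rz": 0, "dx": 0, "dy": 0, "dz": -10, "gripper": -1}, {"rx": 0, "ry": 0, "rz": 0, "dx": 0, "dy": 0, "dz": -30, "gripper": -1}, {"rx": 0, "ry": 0, "rz": 0, "dx": 0, "dy": 0, "dz": -40, "gripper": -1}, {"rx": 0, "ry": 0, "rz": 0, "dx": 0, "dy": 0, "dz": -40, "gripper": -1}, {"rx": 0, "ry": 0, "rz": 0, "dx": 5, "dy": 10, "dz": -30, "gripper": -1}, {"rx": 0, "ry": 0, "rz": 0, "dx": 10, "dy": 38, "dz": 0, "gripper": -1}, {"rx": 0, "ry": 0, "rz": 0, "dx": 20, "dy": 40, "dz": 0, "gripper": -1}, {"rx": 0, "ry": 0, "rz": 0, "dx": 20, "dy": 40, "dz": 0, "gripper": -1}, {"rx": 0, "ry": 0, "rz": 0, "dx": 5, "dy": 40, "dz": 0, "gripper": -1}, {"rx": 0, "ry": 0, "rz": 0, "dx": 0, "dy": 40, "dz": 0, "gripper": -1}, {"rx": 0, "ry": 0, "rz": 0, "dx": 0, "dy": 40, "dz": 0, "gripper": -1}, {"rx": 0, "ry": 0, "rz": 0, "dx": 0, "dy": 40, "dz": 0, "gripper": -1}, {"rx": 0, "ry": 0, "rz": 0, "dx": -10, "dy": 40, "dz": 0, "gripper": -1}, {"rx": 0, "ry": 0, "rz": 0, "dx": -15, "dy": 40, "dz": 0, "gripper": -1}, {"rx": 0, "ry": 0, "rz": 0, "dx": -10, "dy": 40, "dz": 0, "gripper": -1}, {"rx": 0, "ry": 0, "rz": 0, "dx": -8, "dy": 20, "dz": 0, "gripper": -1}, {"rx": 0, "ry": 0, "rz": 0, "dx": 0, "dy": 0, "dz": 0, "gripper": -1}, {"rx": 0, "ry": 0, "rz": 0, "dx": 0, "dy": 0, "dz": 0, "gripper": -1}]}}

```text
clock: 7.8
tcp_pos: [0.4503, -0.2663, 0.2425]
orientation: [-3.141, -0.002, -0.0]
contact_force: [-0.3, -0.3, -1.5]
grip_width: 0.0232
gripper_force: 39.4
```

```bash
python3 snap.py w5
```

```text
7.8 [ 0.4503 -0.2663  0.2425] [-3.1408e+00 -2.0000e-03 -4.0000e-04] [ 0.58  0.25 -0.19  1.92  0.06  0.98 -1.21] 0.0232
```

View pics/w5.png

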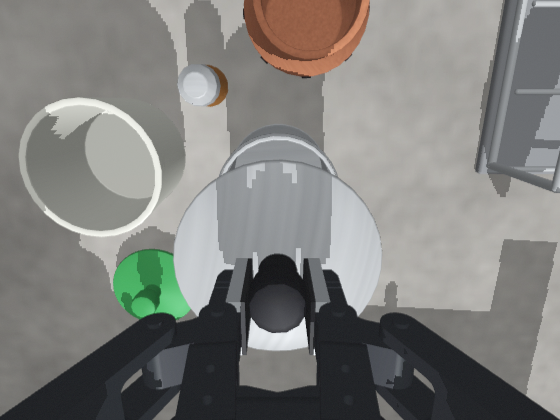

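w5: the steel lid is held level and centred at (278,250), over the steel jar's rim at (278,190). I'll fit its centre in the hand.

Run:
```python
from fit import *
print(circ("w5",.2093,(.45,-.266),(.05,)), circ("w5",.095,(.45,-.267),(.048,.045)))
for k in("white","clay"): print(k,circ("w5",JR[k][0],{"white":(.4703,-.1204),"clay":(.5929,-.2897)}[k],JR[k][1:3]))
```

```text
(array([ 0.45137346, -0.26712573]), np.int64(1049), 32) (array([ 0.45095344, -0.26723116]), np.int64(610), 27)
white (array([ 0.47038394, -0.12084214]), np.int64(1012), 36)
clay (array([ 0.58121769, -0.28644769]), np.int64(473), 21)
```

Lid and jar line up within 0.5 mm, so lower.

Call:
{"name": "step_arm", "arguments": {"moves": [{"rx": 0, "ry": 0, "rz": 0, "dx": 0, "dy": 0, "dz": 25, "gripper": -1}, {"rx": 0, "ry": 0, "rz": 0, "dx": 0, "dy": 0, "dz": 30, "gripper": -1}, {"rx": 0, "ry": 0, "rz": 0, "dx": 0, "dy": 0, "dz": 25, "gripper": -1}, {"rx": 0, "ry": 0, "rz": 0, "dx": 0, "dy": 0, "dz": 15, "gripper": -1}, {"rx": 0, "ry": 0, "rz": 0, "dx": 0, "dy": 0, "dz": 8, "gripper": -1}, {"rx": 0, "ry": 0, "rz": 0, "dx": 0, "dy": 0, "dz": 4, "gripper": -1}, {"rx": 0, "ry": 0, "rz": 0, "dx": 0, "dy": 0, "dz": 2, "gripper": -1}, {"rx": 0, "ry": 0, "rz": 0, "dx": 0, "dy": 0, "dz": 0, "gripper": -1}, {"rx": 0, "ry": 0, "rz": 0, "dx": 0, "dy": 0, "dz": 0, "gripper": -1}]}}

```text
clock: 8.98
tcp_pos: [0.4503, -0.2676, 0.1337]
orientation: [3.141, -0.0, 0.001]
contact_force: [0.2, -0.3, -1.5]
grip_width: 0.0226
gripper_force: 39.4
```

Call:
{"name": "step_arm", "arguments": {"moves": [{"rx": 0, "ry": 0, "rz": 0, "dx": 0, "dy": 0, "dz": 1, "gripper": -1}, {"rx": 0, "ry": 0, "rz": 0, "dx": 0, "dy": 0, "dz": 1, "gripper": -1}, {"rx": 0, "ry": 0, "rz": 0, "dx": 0, "dy": 0, "dz": 1, "gripper": -1}, {"rx": 0, "ry": 0, "rz": 0, "dx": 0, "dy": 0, "dz": 0, "gripper": -1}]}}

```text
clock: 9.48
tcp_pos: [0.4501, -0.2675, 0.1312]
orientation: [3.141, -0.0, 0.0]
contact_force: [-3.5, 1.6, 9.2]
grip_width: 0.0227
gripper_force: 40.4
```

Contact at the expected seat height (0.131). Release, rise, and head for the white lid.

Call:
{"name": "step_arm", "arguments": {"moves": [{"rx": 0, "ry": 0, "rz": 0, "dx": 0, "dy": 0, "dz": 0, "gripper": 0.1}, {"rx": 0, "ry": 0, "rz": 0, "dx": 0, "dy": 0, "dz": 0, "gripper": 0.1}, {"rx": 0, "ry": 0, "rz": 0, "dx": 0, "dy": 0, "dz": 0, "gripper": 0.1}, {"rx": 0, "ry": 0, "rz": 0, "dx": 0, "dy": 0, "dz": -15, "gripper": 0.1}, {"rx": 0, "ry": 0, "rz": 0, "dx": 0, "dy": 0, "dz": -30, "gripper": 0.1}, {"rx": 0, "ry": 0, "rz": 0, "dx": 0, "dy": 0, "dz": -40, "gripper": 0.1}, {"rx": 0, "ry": 0, "rz": 0, "dx": 5, "dy": -44, "dz": -40, "gripper": 0.1}, {"rx": 0, "ry": 0, "rz": 0, "dx": 10, "dy": -50, "dz": 0, "gripper": 0.1}, {"rx": 0, "ry": 0, "rz": 0, "dx": 10, "dy": -50, "dz": 0, "gripper": 0.1}, {"rx": 0, "ry": 0, "rz": 0, "dx": 15, "dy": -50, "dz": 0, "gripper": 0.1}, {"rx": 0, "ry": 0, "rz": 0, "dx": 15, "dy": -50, "dz": 0, "gripper": 0.1}, {"rx": 0, "ry": 0, "rz": 0, "dx": 15, "dy": -50, "dz": 0, "gripper": 0.1}, {"rx": 0, "ry": 0, "rz": 0, "dx": 0, "dy": -50, "dz": 0, "gripper": 0.1}, {"rx": 0, "ry": 0, "rz": 0, "dx": 0, "dy": -50, "dz": 0, "gripper": 0.1}, {"rx": 0, "ry": 0, "rz": 0, "dx": 0, "dy": -50, "dz": 0, "gripper": 0.1}, {"rx": 0, "ry": 0, "rz": 0, "dx": 0, "dy": -50, "dz": 20, "gripper": 0.1}, {"rx": 0, "ry": 0, "rz": 0, "dx": 0, "dy": -40, "dz": 40, "gripper": 0.1}, {"rx": 0, "ry": 0, "rz": 0, "dx": 0, "dy": -30, "dz": 40, "gripper": 0.1}, {"rx": 0, "ry": 0, "rz": 0, "dx": 0, "dy": 0, "dz": 0, "gripper": 0.1}, {"rx": 0, "ry": 0, "rz": 0, "dx": 0, "dy": 0, "dz": 0, "gripper": 0.1}]}}

```text
clock: 11.98
tcp_pos: [0.5207, 0.296, 0.1564]
orientation: [3.141, -0.001, 0.002]
contact_force: [-0.4, -0.5, 0.3]
grip_width: 0.047
gripper_force: 0.0
```

```bash
python3 snap.py w6
cat > lid.py <<'E'
import sys
from fit import *
n,k,x,y=sys.argv[1:3]+[float(v) for v in sys.argv[3:5]]
print(circ(n,.060,(x,y),(LR[k][0],)), r.get_obs()["tcp_pos"].round(4))
E
python3 lid.py w6 white .5204 .2968; python3 lid.py w6 blue .6415 .2305
python3 - <<'E'
from h import *
f=r.grab_frame("top"); cv2.imwrite("pics/top6.png",f); s=r.grab_frame("scene"); cv2.imwrite("pics/both6.png",np.hstack([cv2.resize(f[150:290,290:430],(400,400)),cv2.resize(s[170:310,120:260],(400,400))]))
E
```

```text
11.975 [0.5207 0.296  0.1564] [ 3.1414e+00 -9.0000e-04  1.7000e-03] [-0.28  0.5  -0.45  1.81  0.27  0.9  -2.42] 0.047
(array([0.52068698, 0.29665831]), np.int64(674), 36) [0.5212 0.2957 0.1569]
(array([0.64209551, 0.23057427]), np.int64(672), 20) [0.5212 0.2957 0.1569]
```

View pics/both6.png

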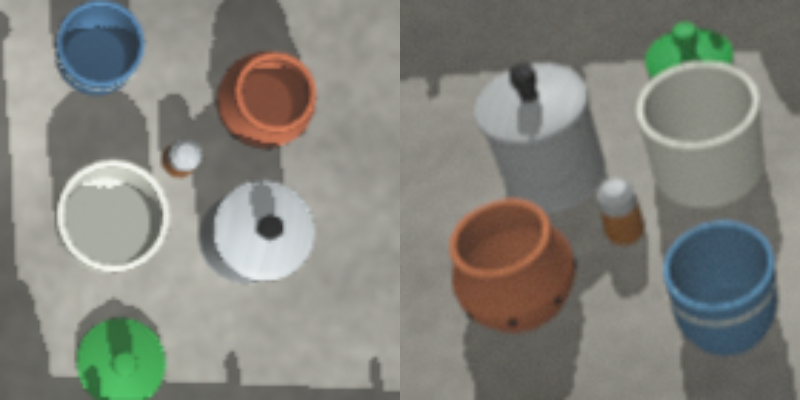

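The steel lid sits flush on the steel canister, both crops agree. Grasp the white lid.

Call:
{"name": "step_arm", "arguments": {"moves": [{"rx": 0, "ry": 0, "rz": 0, "dx": 0, "dy": -1, "dz": 30, "gripper": 0.1}, {"rx": 0, "ry": 0, "rz": 0, "dx": 0, "dy": 0, "dz": 22, "gripper": 0.1}, {"rx": 0, "ry": 0, "rz": 0, "dx": 0, "dy": 0, "dz": 11, "gripper": 0.1}, {"rx": 0, "ry": 0, "rz": 0, "dx": 0, "dy": 0, "dz": 0, "gripper": 0.1}, {"rx": 0, "ry": 0, "rz": 0, "dx": 0, "dy": 0, "dz": 0, "gripper": -1}, {"rx": 0, "ry": 0, "rz": 0, "dx": 0, "dy": 0, "dz": 0, "gripper": -1}, {"rx": 0, "ry": 0, "rz": 0, "dx": 0, "dy": 0, "dz": 0, "gripper": -1}, {"rx": 0, "ry": 0, "rz": 0, "dx": 0, "dy": 0, "dz": 0, "gripper": -1}]}}

```text
clock: 13.12
tcp_pos: [0.5208, 0.2979, 0.0936]
orientation: [-3.141, 0.0, -0.003]
contact_force: [-0.2, -1.9, 6.9]
grip_width: 0.0283
gripper_force: 39.7
```

Call:
{"name": "step_arm", "arguments": {"moves": [{"rx": 0, "ry": 0, "rz": 0, "dx": 0, "dy": 0, "dz": -10, "gripper": -1}, {"rx": 0, "ry": 0, "rz": 0, "dx": 0, "dy": 0, "dz": -30, "gripper": -1}, {"rx": 0, "ry": 0, "rz": 0, "dx": 0, "dy": 0, "dz": -40, "gripper": -1}, {"rx": 0, "ry": 0, "rz": 0, "dx": 0, "dy": 0, "dz": -40, "gripper": -1}, {"rx": 0, "ry": 0, "rz": 0, "dx": 0, "dy": 10, "dz": -30, "gripper": -1}, {"rx": 0, "ry": 0, "rz": 0, "dx": 0, "dy": 38, "dz": 0, "gripper": -1}, {"rx": 0, "ry": 0, "rz": 0, "dx": 0, "dy": 40, "dz": 0, "gripper": -1}, {"rx": 0, "ry": 0, "rz": 0, "dx": 0, "dy": 40, "dz": 0, "gripper": -1}, {"rx": 0, "ry": 0, "rz": 0, "dx": 0, "dy": 40, "dz": 0, "gripper": -1}, {"rx": 0, "ry": 0, "rz": 0, "dx": 0, "dy": 40, "dz": 0, "gripper": -1}, {"rx": 0, "ry": 0, "rz": 0, "dx": -5, "dy": 40, "dz": 0, "gripper": -1}, {"rx": 0, "ry": 0, "rz": 0, "dx": -10, "dy": 40, "dz": 0, "gripper": -1}, {"rx": 0, "ry": 0, "rz": 0, "dx": -10, "dy": 40, "dz": 0, "gripper": -1}, {"rx": 0, "ry": 0, "rz": 0, "dx": -10, "dy": 40, "dz": 0, "gripper": -1}, {"rx": 0, "ry": 0, "rz": 0, "dx": -10, "dy": 35, "dz": 0, "gripper": -1}, {"rx": 0, "ry": 0, "rz": 0, "dx": -5, "dy": 15, "dz": 0, "gripper": -1}, {"rx": 0, "ry": 0, "rz": 0, "dx": 0, "dy": 0, "dz": 0, "gripper": -1}, {"rx": 0, "ry": 0, "rz": 0, "dx": 0, "dy": 0, "dz": 0, "gripper": -1}]}}

```text
clock: 15.38
tcp_pos: [0.4706, -0.1187, 0.2425]
orientation: [-3.141, -0.004, -0.001]
contact_force: [0.2, -0.5, -3.1]
grip_width: 0.0288
gripper_force: 39.9
```

```bash
python3 snap.py w7
python3 - <<'E'
from fit import *
z=r.get_obs()["tcp_pos"][2]
print(circ("w7",.060+z-.0936,(.470,-.12),(.056,)),circ("w7",.09,(.4704,-.1206),(.056,.05)))
E
```

```text
15.375 [ 0.4706 -0.1187  0.2425] [-3.1408e+00 -3.6000e-03 -8.0000e-04] [ 0.4   0.2  -0.32  1.99  0.07  0.96 -1.52] 0.0288
(array([ 0.47059496, -0.11982724]), np.int64(919), 32) (array([ 0.46348833, -0.11941743]), np.int64(462), 29)
```

Call:
{"name": "step_arm", "arguments": {"moves": [{"rx": 0, "ry": 0, "rz": 0, "dx": 0, "dy": 0, "dz": 25, "gripper": -1}, {"rx": 0, "ry": 0, "rz": 0, "dx": 0, "dy": 0, "dz": 30, "gripper": -1}, {"rx": 0, "ry": 0, "rz": 0, "dx": 0, "dy": 0, "dz": 27, "gripper": -1}, {"rx": 0, "ry": 0, "rz": 0, "dx": 0, "dy": 0, "dz": 17, "gripper": -1}, {"rx": 0, "ry": 0, "rz": 0, "dx": 0, "dy": 0, "dz": 8, "gripper": -1}, {"rx": 0, "ry": 0, "rz": 0, "dx": 0, "dy": 0, "dz": 4, "gripper": -1}, {"rx": 0, "ry": 0, "rz": 0, "dx": 0, "dy": 0, "dz": 2, "gripper": -1}, {"rx": 0, "ry": 0, "rz": 0, "dx": 0, "dy": 0, "dz": 1, "gripper": -1}, {"rx": 0, "ry": 0, "rz": 0, "dx": 0, "dy": 0, "dz": 1, "gripper": -1}, {"rx": 0, "ry": 0, "rz": 0, "dx": 0, "dy": 0, "dz": 0, "gripper": -1}]}}

```text
clock: 16.68
tcp_pos: [0.4701, -0.1205, 0.1275]
orientation: [3.141, -0.0, 0.0]
contact_force: [-0.2, -0.1, -3.0]
grip_width: 0.0287
gripper_force: 39.9
```

Call:
{"name": "step_arm", "arguments": {"moves": [{"rx": 0, "ry": 0, "rz": 0, "dx": 0, "dy": 0, "dz": 1, "gripper": -1}, {"rx": 0, "ry": 0, "rz": 0, "dx": 0, "dy": 0, "dz": 1, "gripper": -1}, {"rx": 0, "ry": 0, "rz": 0, "dx": 0, "dy": 0, "dz": 0, "gripper": -1}]}}

```text
clock: 17.05
tcp_pos: [0.4702, -0.1205, 0.1266]
orientation: [3.141, -0.0, 0.001]
contact_force: [-5.0, -0.0, 13.3]
grip_width: 0.0287
gripper_force: 41.4
```

Call:
{"name": "step_arm", "arguments": {"moves": [{"rx": 0, "ry": 0, "rz": 0, "dx": 0, "dy": 0, "dz": 0, "gripper": 0.1}, {"rx": 0, "ry": 0, "rz": 0, "dx": 0, "dy": 0, "dz": 0, "gripper": 0.1}, {"rx": 0, "ry": 0, "rz": 0, "dx": 0, "dy": 0, "dz": 0, "gripper": 0.1}, {"rx": 0, "ry": 0, "rz": 0, "dx": 0, "dy": 0, "dz": -15, "gripper": 0.1}, {"rx": 0, "ry": 0, "rz": 0, "dx": 0, "dy": 0, "dz": -30, "gripper": 0.1}, {"rx": 0, "ry": 0, "rz": 0, "dx": 0, "dy": 0, "dz": -40, "gripper": 0.1}, {"rx": 0, "ry": 0, "rz": 0, "dx": 17, "dy": -35, "dz": -40, "gripper": 0.1}, {"rx": 0, "ry": 0, "rz": 0, "dx": 20, "dy": -40, "dz": 0, "gripper": 0.1}, {"rx": 0, "ry": 0, "rz": 0, "dx": 20, "dy": -40, "dz": 0, "gripper": 0.1}, {"rx": 0, "ry": 0, "rz": 0, "dx": 20, "dy": -40, "dz": 0, "gripper": 0.1}, {"rx": 0, "ry": 0, "rz": 0, "dx": 20, "dy": -40, "dz": 0, "gripper": 0.1}, {"rx": 0, "ry": 0, "rz": 0, "dx": 20, "dy": -40, "dz": 0, "gripper": 0.1}, {"rx": 0, "ry": 0, "rz": 0, "dx": 20, "dy": -40, "dz": 20, "gripper": 0.1}, {"rx": 0, "ry": 0, "rz": 0, "dx": 20, "dy": -40, "dz": 35, "gripper": 0.1}, {"rx": 0, "ry": 0, "rz": 0, "dx": 15, "dy": -36, "dz": 40, "gripper": 0.1}, {"rx": 0, "ry": 0, "rz": 0, "dx": 0, "dy": 0, "dz": 0, "gripper": 0.1}, {"rx": 0, "ry": 0, "rz": 0, "dx": 0, "dy": 0, "dz": 0, "gripper": 0.1}]}}

```text
clock: 19.18
tcp_pos: [0.6424, 0.23, 0.1562]
orientation: [3.141, -0.001, 0.001]
contact_force: [0.2, 0.1, -0.2]
grip_width: 0.047
gripper_force: 0.0
```

```bash
python3 snap.py w8; python3 lid.py w8 blue .6418 .2306
```

```text
19.175 [0.6424 0.23   0.1562] [ 3.1412e+00 -5.0000e-04  1.0000e-03] [-0.17  0.61 -0.39  1.6   0.27  0.98 -2.21] 0.047
(array([0.64161132, 0.23047885]), np.int64(926), 36) [0.6429 0.2294 0.157 ]
```

Call:
{"name": "step_arm", "arguments": {"moves": [{"rx": 0, "ry": 0, "rz": 0, "dx": -1, "dy": -1, "dz": 30, "gripper": 0.1}, {"rx": 0, "ry": 0, "rz": 0, "dx": 0, "dy": 0, "dz": 22, "gripper": 0.1}, {"rx": 0, "ry": 0, "rz": 0, "dx": 0, "dy": 0, "dz": 11, "gripper": 0.1}, {"rx": 0, "ry": 0, "rz": 0, "dx": 0, "dy": 0, "dz": 0, "gripper": 0.1}, {"rx": 0, "ry": 0, "rz": 0, "dx": 0, "dy": 0, "dz": 0, "gripper": -1}, {"rx": 0, "ry": 0, "rz": 0, "dx": 0, "dy": 0, "dz": 0, "gripper": -1}, {"rx": 0, "ry": 0, "rz": 0, "dx": 0, "dy": 0, "dz": 0, "gripper": -1}, {"rx": 0, "ry": 0, "rz": 0, "dx": 0, "dy": 0, "dz": 0, "gripper": -1}]}}

```text
clock: 20.23
tcp_pos: [0.6417, 0.2318, 0.0934]
orientation: [-3.141, 0.0, -0.003]
contact_force: [-0.7, -0.9, 5.3]
grip_width: 0.0246
gripper_force: 39.6
```

Call:
{"name": "step_arm", "arguments": {"moves": [{"rx": 0, "ry": 0, "rz": 0, "dx": 0, "dy": 0, "dz": -10, "gripper": -1}, {"rx": 0, "ry": 0, "rz": 0, "dx": 0, "dy": 0, "dz": -30, "gripper": -1}, {"rx": 0, "ry": 0, "rz": 0, "dx": 0, "dy": 0, "dz": -40, "gripper": -1}, {"rx": 0, "ry": 0, "rz": 0, "dx": 0, "dy": 0, "dz": -40, "gripper": -1}, {"rx": 0, "ry": 0, "rz": 0, "dx": 0, "dy": 10, "dz": -30, "gripper": -1}, {"rx": 0, "ry": 0, "rz": 0, "dx": 0, "dy": 36, "dz": 0, "gripper": -1}, {"rx": 0, "ry": 0, "rz": 0, "dx": 1, "dy": 40, "dz": 0, "gripper": -1}, {"rx": 0, "ry": 0, "rz": 0, "dx": 1, "dy": 40, "dz": 0, "gripper": -1}, {"rx": 0, "ry": 0, "rz": 0, "dx": 1, "dy": 40, "dz": 0, "gripper": -1}, {"rx": 0, "ry": 0, "rz": 0, "dx": 1, "dy": 40, "dz": 0, "gripper": -1}, {"rx": 0, "ry": 0, "rz": 0, "dx": 1, "dy": 40, "dz": 0, "gripper": -1}, {"rx": 0, "ry": 0, "rz": 0, "dx": 1, "dy": 40, "dz": 0, "gripper": -1}, {"rx": 0, "ry": 0, "rz": 0, "dx": 0, "dy": 40, "dz": 0, "gripper": -1}, {"rx": 0, "ry": 0, "rz": 0, "dx": 0, "dy": 20, "dz": 0, "gripper": -1}, {"rx": 0, "ry": 0, "rz": 0, "dx": 0, "dy": 0, "dz": 0, "gripper": -1}, {"rx": 0, "ry": 0, "rz": 0, "dx": 0, "dy": 0, "dz": 0, "gripper": -1}]}}

```text
clock: 22.22
tcp_pos: [0.6472, -0.1117, 0.2424]
orientation: [-3.14, -0.004, -0.0]
contact_force: [-0.0, 0.6, -0.6]
grip_width: 0.0252
gripper_force: 39.5
```

```bash
python3 snap.py w9
python3 - <<'E'
from fit import *
z=r.get_obs()["tcp_pos"][2]
print(circ("w9",.060+z-.0934,(.648,-.115),(.0465,)),circ("w9",.08,(.6478,-.1148),(.045,.04)))
E
```

```text
22.225 [ 0.6472 -0.1117  0.2424] [-3.1399e+00 -4.4000e-03 -2.0000e-04] [ 0.33  0.48 -0.35  1.59  0.18  1.1  -1.64] 0.0252
(array([ 0.6473528 , -0.11280588]), np.int64(1105), 32) (array([ 0.64868605, -0.11420557]), np.int64(676), 21)
```

Call:
{"name": "step_arm", "arguments": {"moves": [{"rx": 0, "ry": 0, "rz": 0, "dx": 0, "dy": 1, "dz": 25, "gripper": -1}, {"rx": 0, "ry": 0, "rz": 0, "dx": 0, "dy": 0, "dz": 30, "gripper": -1}, {"rx": 0, "ry": 0, "rz": 0, "dx": 0, "dy": 0, "dz": 30, "gripper": -1}, {"rx": 0, "ry": 0, "rz": 0, "dx": 0, "dy": 0, "dz": 20, "gripper": -1}, {"rx": 0, "ry": 0, "rz": 0, "dx": 0, "dy": 0, "dz": 10, "gripper": -1}, {"rx": 0, "ry": 0, "rz": 0, "dx": 0, "dy": 0, "dz": 5, "gripper": -1}, {"rx": 0, "ry": 0, "rz": 0, "dx": 0, "dy": 0, "dz": 3, "gripper": -1}, {"rx": 0, "ry": 0, "rz": 0, "dx": 0, "dy": 0, "dz": 1, "gripper": -1}, {"rx": 0, "ry": 0, "rz": 0, "dx": 0, "dy": 0, "dz": 1, "gripper": -1}, {"rx": 0, "ry": 0, "rz": 0, "dx": 0, "dy": 0, "dz": 1, "gripper": -1}, {"rx": 0, "ry": 0, "rz": 0, "dx": 0, "dy": 0, "dz": 0, "gripper": -1}]}}

```text
clock: 23.65
tcp_pos: [0.6473, -0.1155, 0.1168]
orientation: [3.141, -0.0, 0.001]
contact_force: [-1.5, -1.1, 2.5]
grip_width: 0.0248
gripper_force: 39.7
```

Call:
{"name": "step_arm", "arguments": {"moves": [{"rx": 0, "ry": 0, "rz": 0, "dx": 0, "dy": 0, "dz": 1, "gripper": -1}, {"rx": 0, "ry": 0, "rz": 0, "dx": 0, "dy": 0, "dz": 0, "gripper": -1}]}}

```text
clock: 23.9
tcp_pos: [0.6474, -0.1156, 0.1168]
orientation: [3.141, -0.0, 0.002]
contact_force: [-4.2, -0.2, 9.6]
grip_width: 0.0245
gripper_force: 40.5
```

Call:
{"name": "step_arm", "arguments": {"moves": [{"rx": 0, "ry": 0, "rz": 0, "dx": 0, "dy": 0, "dz": 0, "gripper": 0.1}, {"rx": 0, "ry": 0, "rz": 0, "dx": 0, "dy": 0, "dz": 0, "gripper": 0.1}, {"rx": 0, "ry": 0, "rz": 0, "dx": 0, "dy": 0, "dz": 0, "gripper": 0.1}, {"rx": 0, "ry": 0, "rz": 0, "dx": 0, "dy": 0, "dz": -15, "gripper": 0.1}, {"rx": 0, "ry": 0, "rz": 0, "dx": 0, "dy": 0, "dz": -30, "gripper": 0.1}, {"rx": 0, "ry": 0, "rz": 0, "dx": 0, "dy": 0, "dz": -40, "gripper": 0.1}, {"rx": 0, "ry": 0, "rz": 0, "dx": -10, "dy": -26, "dz": -40, "gripper": 0.1}, {"rx": 0, "ry": 0, "rz": 0, "dx": -12, "dy": -40, "dz": 0, "gripper": 0.1}, {"rx": 0, "ry": 0, "rz": 0, "dx": -13, "dy": -40, "dz": 0, "gripper": 0.1}, {"rx": 0, "ry": 0, "rz": 0, "dx": -13, "dy": -40, "dz": 10, "gripper": 0.1}, {"rx": 0, "ry": 0, "rz": 0, "dx": -12, "dy": -40, "dz": 35, "gripper": 0.1}, {"rx": 0, "ry": 0, "rz": 0, "dx": -5, "dy": -20, "dz": 40, "gripper": 0.1}, {"rx": 0, "ry": 0, "rz": 0, "dx": 0, "dy": 0, "dz": 0, "gripper": 0.1}, {"rx": 0, "ry": 0, "rz": 0, "dx": 0, "dy": 0, "dz": 0, "gripper": 0.1}]}}

```text
clock: 25.65
tcp_pos: [0.5834, 0.0894, 0.1571]
orientation: [3.141, -0.002, 0.004]
contact_force: [0.5, 0.3, 0.6]
grip_width: 0.0469
gripper_force: 0.0
```

```bash
python3 snap.py w10; python3 lid.py w10 clay .5827 .0908
```

```text
25.65 [0.5834 0.0894 0.1571] [ 3.1412e+00 -2.1000e-03  3.5000e-03] [ 0.05  0.48 -0.4   1.83  0.23  0.88 -2.03] 0.0469
(array([0.58274317, 0.09088783]), np.int64(515), 36) [0.5838 0.0892 0.1574]
```

Call:
{"name": "step_arm", "arguments": {"moves": [{"rx": 0, "ry": 0, "rz": 0, "dx": -1, "dy": -1, "dz": 30, "gripper": 0.1}, {"rx": 0, "ry": 0, "rz": 0, "dx": 0, "dy": 0, "dz": 22, "gripper": 0.1}, {"rx": 0, "ry": 0, "rz": 0, "dx": 0, "dy": 0, "dz": 11, "gripper": 0.1}, {"rx": 0, "ry": 0, "rz": 0, "dx": 0, "dy": 0, "dz": 0, "gripper": 0.1}, {"rx": 0, "ry": 0, "rz": 0, "dx": 0, "dy": 0, "dz": 0, "gripper": -1}, {"rx": 0, "ry": 0, "rz": 0, "dx": 0, "dy": 0, "dz": 0, "gripper": -1}, {"rx": 0, "ry": 0, "rz": 0, "dx": 0, "dy": 0, "dz": 0, "gripper": -1}, {"rx": 0, "ry": 0, "rz": 0, "dx": 0, "dy": 0, "dz": 0, "gripper": -1}]}}

```text
clock: 26.7
tcp_pos: [0.582, 0.0916, 0.0936]
orientation: [-3.142, 0.0, -0.004]
contact_force: [-1.1, -0.4, 5.4]
grip_width: 0.0267
gripper_force: 39.4
```

Call:
{"name": "step_arm", "arguments": {"moves": [{"rx": 0, "ry": 0, "rz": 0, "dx": 0, "dy": 0, "dz": -10, "gripper": -1}, {"rx": 0, "ry": 0, "rz": 0, "dx": 0, "dy": 0, "dz": -30, "gripper": -1}, {"rx": 0, "ry": 0, "rz": 0, "dx": 0, "dy": 0, "dz": -40, "gripper": -1}, {"rx": 0, "ry": 0, "rz": 0, "dx": 0, "dy": 0, "dz": -40, "gripper": -1}, {"rx": 0, "ry": 0, "rz": 0, "dx": 0, "dy": 10, "dz": -30, "gripper": -1}, {"rx": 0, "ry": 0, "rz": 0, "dx": 1, "dy": 36, "dz": 0, "gripper": -1}, {"rx": 0, "ry": 0, "rz": 0, "dx": 1, "dy": 40, "dz": 0, "gripper": -1}, {"rx": 0, "ry": 0, "rz": 0, "dx": 2, "dy": 40, "dz": 0, "gripper": -1}, {"rx": 0, "ry": 0, "rz": 0, "dx": 2, "dy": 40, "dz": 0, "gripper": -1}, {"rx": 0, "ry": 0, "rz": 0, "dx": 2, "dy": 40, "dz": 0, "gripper": -1}, {"rx": 0, "ry": 0, "rz": 0, "dx": 1, "dy": 40, "dz": 0, "gripper": -1}, {"rx": 0, "ry": 0, "rz": 0, "dx": 1, "dy": 40, "dz": 0, "gripper": -1}, {"rx": 0, "ry": 0, "rz": 0, "dx": 1, "dy": 40, "dz": 0, "gripper": -1}, {"rx": 0, "ry": 0, "rz": 0, "dx": 0, "dy": 35, "dz": 0, "gripper": -1}, {"rx": 0, "ry": 0, "rz": 0, "dx": 0, "dy": 20, "dz": 0, "gripper": -1}, {"rx": 0, "ry": 0, "rz": 0, "dx": 0, "dy": 0, "dz": 0, "gripper": -1}, {"rx": 0, "ry": 0, "rz": 0, "dx": 0, "dy": 0, "dz": 0, "gripper": -1}]}}

```text
clock: 28.82
tcp_pos: [0.5925, -0.2872, 0.2424]
orientation: [-3.14, -0.004, -0.0]
contact_force: [-0.2, 0.5, -0.5]
grip_width: 0.0267
gripper_force: 39.6
```

```bash
python3 snap.py w11
python3 - <<'E'
from fit import *
z=r.get_obs()["tcp_pos"][2]
print(circ("w11",.060+z-.0936,(.593,-.29),(.0425,)),circ("w11",.085,(.5929,-.2897),(.041,.035)))
E
```

```text
28.825 [ 0.5925 -0.2872  0.2424] [-3.1402e+00 -3.7000e-03 -3.0000e-04] [ 0.57  0.48 -0.29  1.59  0.15  1.09 -1.33] 0.0267
(array([ 0.59340554, -0.28780495]), np.int64(1060), 34) (array([ 0.60757783, -0.28971497]), np.int64(396), 23)
```

View pics/w11.png

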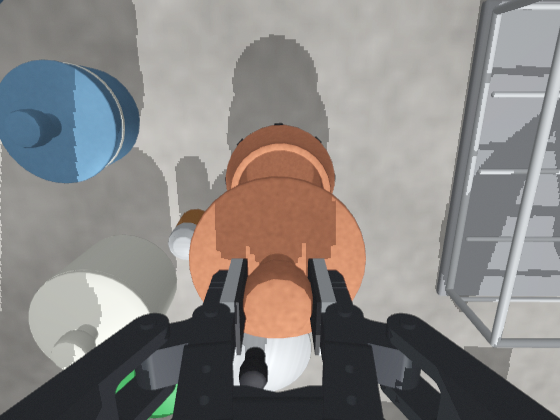

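w11: clay lid at (278,258), centred over its jar rim at (280,190). The blue (67,120) and white (85,310) lids sit seated. Lower.

Call:
{"name": "step_arm", "arguments": {"moves": [{"rx": 0, "ry": 0, "rz": 0, "dx": 0, "dy": 1, "dz": 25, "gripper": -1}, {"rx": 0, "ry": 0, "rz": 0, "dx": 0, "dy": 0, "dz": 30, "gripper": -1}, {"rx": 0, "ry": 0, "rz": 0, "dx": 0, "dy": 0, "dz": 28, "gripper": -1}, {"rx": 0, "ry": 0, "rz": 0, "dx": 0, "dy": 0, "dz": 17, "gripper": -1}, {"rx": 0, "ry": 0, "rz": 0, "dx": 0, "dy": 0, "dz": 10, "gripper": -1}, {"rx": 0, "ry": 0, "rz": 0, "dx": 0, "dy": 0, "dz": 5, "gripper": -1}, {"rx": 0, "ry": 0, "rz": 0, "dx": 0, "dy": 0, "dz": 3, "gripper": -1}, {"rx": 0, "ry": 0, "rz": 0, "dx": 0, "dy": 0, "dz": 1, "gripper": -1}, {"rx": 0, "ry": 0, "rz": 0, "dx": 0, "dy": 0, "dz": 1, "gripper": -1}, {"rx": 0, "ry": 0, "rz": 0, "dx": 0, "dy": 0, "dz": 1, "gripper": -1}, {"rx": 0, "ry": 0, "rz": 0, "dx": 0, "dy": 0, "dz": 0, "gripper": -1}]}}

```text
clock: 30.25
tcp_pos: [0.5922, -0.2905, 0.1217]
orientation: [3.141, -0.0, 0.001]
contact_force: [-0.1, 1.2, 2.2]
grip_width: 0.0268
gripper_force: 39.7
```

Call:
{"name": "step_arm", "arguments": {"moves": [{"rx": 0, "ry": 0, "rz": 0, "dx": 0, "dy": 0, "dz": 1, "gripper": -1}, {"rx": 0, "ry": 0, "rz": 0, "dx": 0, "dy": 0, "dz": 0, "gripper": 0.1}, {"rx": 0, "ry": 0, "rz": 0, "dx": 0, "dy": 0, "dz": 0, "gripper": 0.1}, {"rx": 0, "ry": 0, "rz": 0, "dx": 0, "dy": 0, "dz": 0, "gripper": 0.1}, {"rx": 0, "ry": 0, "rz": 0, "dx": 0, "dy": 0, "dz": -15, "gripper": 0.1}, {"rx": 0, "ry": 0, "rz": 0, "dx": 0, "dy": 0, "dz": -30, "gripper": 0.1}, {"rx": 0, "ry": 0, "rz": 0, "dx": 0, "dy": 0, "dz": -45, "gripper": 0.1}, {"rx": 0, "ry": 0, "rz": 0, "dx": -10, "dy": -15, "dz": -45, "gripper": 0.1}, {"rx": 0, "ry": 0, "rz": 0, "dx": -15, "dy": -27, "dz": -45, "gripper": 0.1}, {"rx": 0, "ry": 0, "rz": 0, "dx": -15, "dy": -27, "dz": -45, "gripper": 0.1}, {"rx": 0, "ry": 0, "rz": 0, "dx": -15, "dy": -28, "dz": -45, "gripper": 0.1}, {"rx": 0, "ry": 0, "rz": 0, "dx": 0, "dy": 0, "dz": 0, "gripper": 0.1}, {"rx": 0, "ry": 0, "rz": 0, "dx": 0, "dy": 0, "dz": 0, "gripper": 0.1}, {"rx": 0, "ry": 0, "rz": 0, "dx": 0, "dy": 0, "dz": 0, "gripper": 0.1}]}}

```text
clock: 32.0
tcp_pos: [0.5365, -0.1943, 0.389]
orientation: [-3.141, 0.002, 0.004]
contact_force: [-0.2, -0.0, -0.5]
grip_width: 0.0469
gripper_force: 0.0
```

```bash
python3 snap.py w12
python3 - <<'E'
from fit import *
J={"white":(.4703,-.1204),"steel":(.4506,-.2674),"blue":(.6478,-.1148),"clay":(.5929,-.2897)}
for k,p in J.items(): print(k,*[circ("w12",JR[k][0]+dz,p,(LR[k][0],),(.008,.004,.002,.002)) for dz in (.003,)])
s=r.grab_frame("scene"); f=cv2.imread("pics/w12.png")
cv2.imwrite("pics/both12.png",np.hstack([cv2.resize(f[0:300,120:420],(400,400)),cv2.resize(s[165:305,120:260],(400,400),interpolation=cv2.INTER_CUBIC)]))
E
```

```text
32.0 [ 0.5365 -0.1943  0.389 ] [-3.1411e+00  1.7000e-03  3.6000e-03] [ 0.52  0.23 -0.34  1.61  0.08  1.32 -1.41] 0.0469
white (array([ 0.46983802, -0.12137913]), np.int64(328), 36)
steel (array([ 0.45076062, -0.26854184]), np.int64(314), 35)
blue (array([ 0.64725073, -0.1165508 ]), np.int64(563), 36)
clay (array([ 0.59303471, -0.29169373]), np.int64(356), 36)
```

View pics/both12.png

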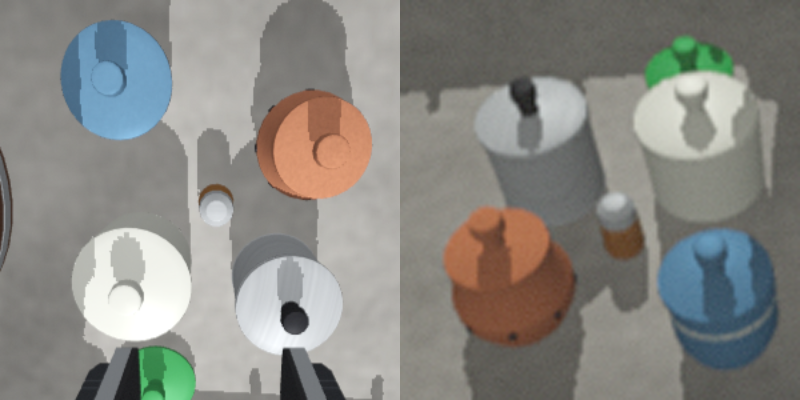

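All four lids sit level on their own jars, within 2 mm of the measured axes. The pepper pot stands untouched and the arm is clear, so I hand in.

```bash
python3 -c "
from bench import r
print(r.hand_in())"
```

```text
the job is handed in; nothing more can be done
None
```

I put all four lids back on their own jars and handed the job in at about 32 s of the 106 s allowed; the hand-in gave no verdict, but in the last pictures each lid sits level within about 2 mm of its jar's measured axis.

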